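Snap the circuit board into the instrument and push its connector on

TASK

The circuit board lies loose on the barbs of the four standoffs in the open instrument chassis. Press it down beside each post, on the bare board and not on the components, until all four corners have clicked home on their shoulders; then push the black sliding connector all the way onto the board's near edge. Leave the other things on the bench where they are.

Things in the scene. Friction and masses are not known exactly. Their poses are not given: they have to be found in the camera images.
- chassis: Open grey metal instrument chassis, fixed. Origin: on the worktop below the centre of the board's place; x points away from the robot at yaw 0 (yaw -0.5 to 0.05 rad), y left. Floor plate x -130 to +85, y +-100 mm, 6 mm thick; side lips 18 mm, back panel (+x) 40 mm high. Four white snap standoffs at x = +-46, y = +-66 mm: see shoulder_nl. Rails at the near side carry the connector.
- board: Dark green circuit board, 120 (x) x 160 (y) x 4 mm, about 0.3 kg, loose. Origin: centre of its underside; axes as the chassis. Its four 13 mm corner holes already lie over the posts; it rests on the barbs, about 10 mm above home. Bare for pressing: strips along the near and far edges, |x| 30 to 60 mm. Best at x = +-46, y = +-42 mm, beside each post (the diagonal corner may rise).
- board_parts: Delicate components fixed on the middle of the board: finned heat sink, two round capacitors, white header, chips; within |x| < 23 mm and |y| < 60 mm of the board's centre, up to 28 mm above its underside. Origin: same as the board's. The fingers must not press on them.
- shoulder_nl (a point): Centre of the near left standoff's shoulder (radius 9 mm), 26 mm above the chassis origin; the board's underside sits on it when home. All four are alike. Above it a slim post with two sprung barbs (17 mm across along x) and a guide tip up to 26 mm above the shoulder. The barbs let the board down at 10 to 15 N a post, then spring out above it and hold it with about 1 mm of play.
- connector (a joint): Travel (m) of the black edge connector along chassis +x, towards the board: 0 drawn back, 0.028 fully on, at its stop; starts at 0 to 0.005. About 3 N of friction; stays where left. Block 30 (x) x 62 (y) mm, 8 to 50 mm above the chassis origin; its slot (23 to 33 mm high) has its mouth at chassis x = -79 mm + travel and takes 9 mm of the board's near edge. A board not home bars the way.
- connector_back (a point): Middle of the connector's flat back face, the face to push on: 30 mm behind the mouth, at chassis y = 0, 35 mm above the chassis origin.
- hole_nl (a point): Centre of the board's near left hole at the level of the board's upper face: board x = -46, y = +66 mm. About 40 mm above the chassis origin at the start, 30 mm when that corner is home (31.2 mm at most once its barbs have sprung out).
- hole_nr (a point): Centre of the board's near right hole at the level of the board's upper face: board x = -46, y = -66 mm. About 40 mm above the chassis origin at the start, 30 mm when that corner is home (31.2 mm at most once its barbs have sprung out).
- hole_fl (a point): Centre of the board's far left hole at the level of the board's upper face: board x = +46, y = +66 mm. About 40 mm above the chassis origin at the start, 30 mm when that corner is home (31.2 mm at most once its barbs have sprung out).
- hole_fr (a point): Centre of the board's far right hole at the level of the board's upper face: board x = +46, y = -66 mm. About 40 mm above the chassis origin at the start, 30 mm when that corner is home (31.2 mm at most once its barbs have sprung out).
- pen: Bystander: dark marker pen, 135 mm long, 19 mm thick, lying loose to the right of the chassis. Origin: centre of its underside.
- jar: Bystander: amber glass jar with dark lid, 69 mm across, 100 mm high, standing behind to the right. Origin: centre of its underside.
- bottle: Bystander: white plastic bottle with a red cap, 52 mm across, 123 mm high, standing behind to the left. Origin: centre of its underside.
- slips: Bystander: flat carton, white and teal, 59 x 82 x 22 mm, lying to the left of the chassis. Origin: centre of its underside.

How it is judged:
On the way, in this order (a step that is already met when the one before it is completed fails the run):
1. all four corners of the board are snapped home (z of each of hole_nl, hole_nr, hole_fl, hole_fr in the frame of chassis below 0.0317 m), for 0.2 s.
2. the connector is pushed fully onto the board's edge (value of joint connector above 0.0255 m), for 0.2 s.
At the end, for the whole second after the job is handed in: All four holes of the board are at home height (upper face within 1.7 mm of resting on the shoulders, below the barbs), the connector is pushed on to within 2.5 mm of its stop, and the board is at rest (all of step 1 and value of joint connector above 0.0255 m and linear speed of board below 0.02 m/s); the robot touches nothing.
It fails at once if the fingers press on the board's components (over 2 N) (contact force between the fingers and board_parts above 2 N).
It fails at once if a bystander is moved by more than 30 mm (distance of any of pen, jar, bottle, slips from where it was at the start of the episode above 0.03 m).
It also fails if it takes over 46 s, if anything falls off the work surface, if the arm or the gripper's body presses on something with over 40 N, if the wrist force passes 120 N, or if a joint passes its speed limit or range.

ROBOT

A 6-joint arm with a two-finger parallel gripper is mounted at the origin on a cart in front of the work surface, level with it; the furniture and walls round the work are solid. World frame = base frame: x ahead of the robot, y to its left, z up, the work surface at z = 0. Lengths are in m, angles in rad, forces in N, time in s.
With the tool pointing down it reaches from about 0.325 to 0.875 m from the base axis. Payload 4.4 kg.
Tool frame: the origin (TCP) lies at the very end of the fingers, on their centre line; the grasp point (between the pads) lies 19 mm behind it; z points along the fingers, y is the line along which they close (so a half turn about z gives the same grasp; the last joint's range is limited). The gripper opens to 85 mm and grips with 20 to 120 N. Pads are 22 mm wide; open, the fingers measure 114 mm over their backs; the gripper's body (76 mm by 85 mm) begins 54 mm behind the grasp point. The pads swing forward as they close: fully open they stand 13 mm farther back than shut.
Start: joints at [1.04, 0.207, 1.542, -0, 1.393, -0.15], TCP at [0.214, 0.534, 0.231] pointing down, gripper open.
Joint ranges: [-2.73, 2.73], [-0.86, 2.22], [0.23, 2.46], [-1.11, 4.25], [0.08, 2.63], [-2.82, 2.82]. Speed limits (rad/s): [2.79, 2.79, 3.14, 3.14, 3.14, 3.14].

INTERFACE

Orientations are given as a rotation vector (axis times angle).
In Python, from cell import bot, camrig, readout, ticket gives the robot as it stands (bot), with the cameras (camrig), the readings (readout) and the job (ticket).
- The arm moves only by the tool tcp_steps, called after "Emit:" in YAML: its name, and indented under it one key for each argument. Schema: {"type":"object","properties":{"deltas":{"type":"string"},"squeeze":{"type":"number"},"only":{"type":"string"},"quiet":{"type":"boolean"},"lines":{"type":"string"}},"required":["deltas"],"additionalProperties":false}. deltas is a string of 1 to 20 rows, one to a line, with the numbers parted by commas; each row has 7 numbers: dx, dy, dz in fractions of the full range, 1 being 1 m, then a rotation vector rx, ry, rz in shares of 2 rad (1.0 is 2 rad), then the finger opening in m; each row shifts and turns the commanded pose from where the row before left it, along the tool's axes as they then stand; what a row does not reach is not made up. A row lasts 1/12 s, in which the tool goes at most 0.0417 m and 0.125 rad, less where a joint would pass 70% of its speed; a pose out of reach is approached as far as the arm can. The fingers move at their own pace and stop on an object; squeeze is the grip in N (left out, the last holds). Time passes only in rows, so rows that do not move let the fingers close. The tool returns the time, the measured TCP pose, the force, the opening and the grip force at its end. only (a regular expression) keeps the lines of the reply that match it, lines (a string "A,B") keeps lines A to B, and quiet returns only ok. Shift and turn numbers lie between -1 and 1, and a call with a number outside is refused. Input that does not fit is refused with a message, and nothing moves.
- readout.observe(): the state, without advancing time (a new reading comes with each control period).
- camrig.read_camera(name): name is "side" or "top"; returns the picture (400x640x3 uint8, blue, green, red); there is no depth.
- camrig.calibration(name): a dict with "fx", "fy", "cx", "cy" (pixels), "R" (3x3) and "t" (3): a world point X has camera coordinates R X + t. Camera axes: x right, y down, z forward; pixel columns grow to the right and rows downward; lengths in m; the calibration is good to about 2 mm. A picture is of the moment at which its call begins. calibration takes no time and is no camera call.
- ticket.close_job(): hands the job in; it is judged then, once.
The state is a dict: "time": time; "qpos": joint angles; "joint_vel": joint speeds; "tau": joint torques, N m; "ee_pos": TCP position; "ee_rot": TCP orientation; "force": force on the tool from outside, world axes, zero at the start; "wrist_torque": the same for the moment, N m; "finger_gap": finger opening in m; "gripper_force": force on a finger pad.
Only numpy, scipy, OpenCV 4.12 (cv2) and the standard library are available. Lean on these libraries where they do the work, as an engineer would, in place of code of your own. Each camera call takes 0.05 s, during which the arm holds its last target. There are 200 camera calls.

## Working session

There is one attempt and no reset: what is moved stays moved. The work goes in short steps, Python scripts to look and compute and a tool call to move; the robot and the scene stay as the last step left them, time stands still between calls to the robot, and variables do not carry over. Pictures are saved under pics/ and viewed, at most 10 in all, crops included, and the job is handed in when it is done.

```bash
ls; mkdir -p pics
```

Run:
```python
from cell import bot, camrig, readout, ticket
import cv2
for n in("side","top"):
    cv2.imwrite(f"pics/{n}0.png",camrig.read_camera(n)); c=camrig.calibration(n); print(n,c)
print(readout.observe())
```

```text
cell.py
pics
side {'fx': 361.3640316241079, 'fy': 361.3640316241079, 'cx': 319.892158428283, 'cy': 204.91940261300965, 'R': array([[-0.99911852,  0.03910167, -0.0152723 ],
       [ 0.03411881,  0.54445461, -0.83809611],
       [-0.02445588, -0.83787841, -0.54530879]]), 't': array([0.62421031, 0.05324868, 0.88060959])}
top {'fx': 383.4364113714275, 'fy': 383.4364113714275, 'cx': 320.144378131345, 'cy': 202.57418228030298, 'R': array([[-0.04301621, -0.99906555, -0.00420019],
       [-0.97311127,  0.04285017, -0.22631465],
       [ 0.22628315, -0.00564795, -0.97404519]]), 't': array([-0.00958769,  0.61557115,  0.98252772])}
{'time': 0.1, 'qpos': array([ 1.03951473e+00,  2.07366938e-01,  1.54284859e+00, -2.54304145e-05,
        1.39349070e+00, -1.50494339e-01]), 'joint_vel': array([-2.39648263e-03, -9.88018189e-04, -2.27550224e-03,  9.23826427e-06,
        8.81870674e-04, -1.59301353e-03]), 'tau': array([ 3.24954817e-04, -3.84094906e+01, -2.92549127e+01, -4.70034524e-05,
        4.84069227e-03, -1.90279809e-05]), 'ee_pos': array([0.21335648, 0.53319888, 0.23020583]), 'ee_rot': array([-0.59439553, -3.08415261,  0.00314142]), 'force': array([-0.57153715, -0.15398831,  0.31048988]), 'wrist_torque': array([-0.03642468,  0.03222341,  0.00624452]), 'gripper_force': 0.0, 'finger_gap': 0.08529636171204046}
```

View pics/top0.png

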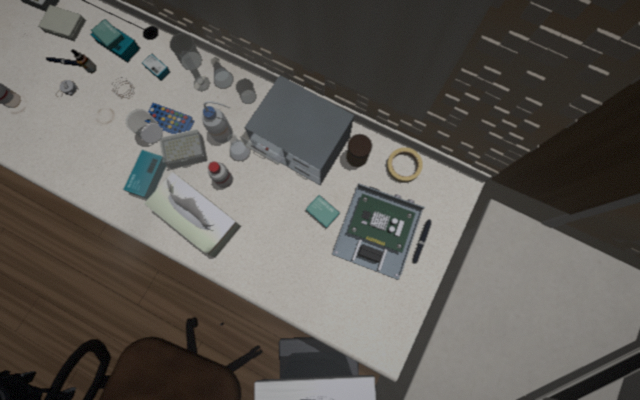

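View pics/side0.png

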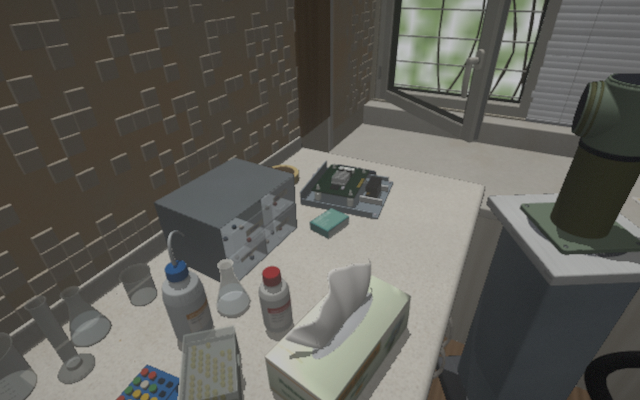

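The top view shows the chassis around (380,230), the slips at (322,210), the jar at (359,150) and the pen at (422,241). The side view shows the chassis around (345,190). I'll enlarge both.

Run:
```python
import cv2
a=cv2.imread("pics/top0.png")[175:285,320:440]
cv2.imwrite("pics/topc.png",cv2.convertScaleAbs(cv2.resize(a,None,fx=5.4,fy=5.4,interpolation=cv2.INTER_CUBIC),alpha=1.5,beta=10))
a=cv2.imread("pics/side0.png")[150:225,290:405]
cv2.imwrite("pics/sidec.png",cv2.convertScaleAbs(cv2.resize(a,None,fx=6.8,fy=6.8,interpolation=cv2.INTER_CUBIC),alpha=1.5,beta=10))
```

```text
(no output)
```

View pics/topc.png

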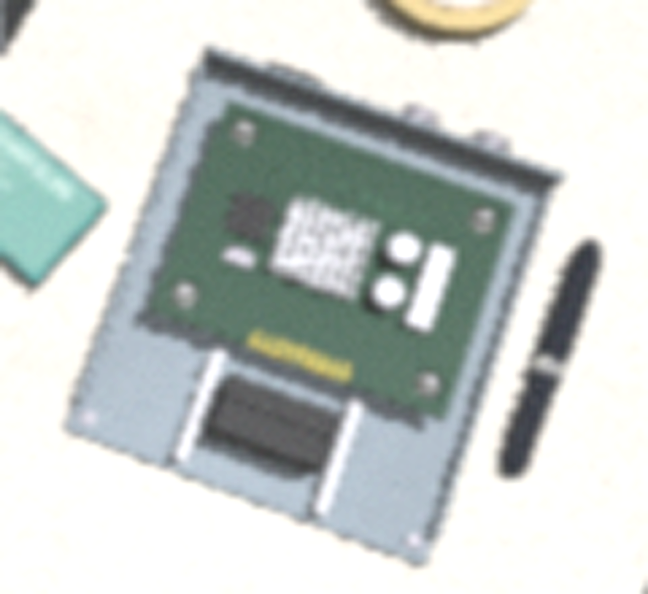

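View pics/sidec.png

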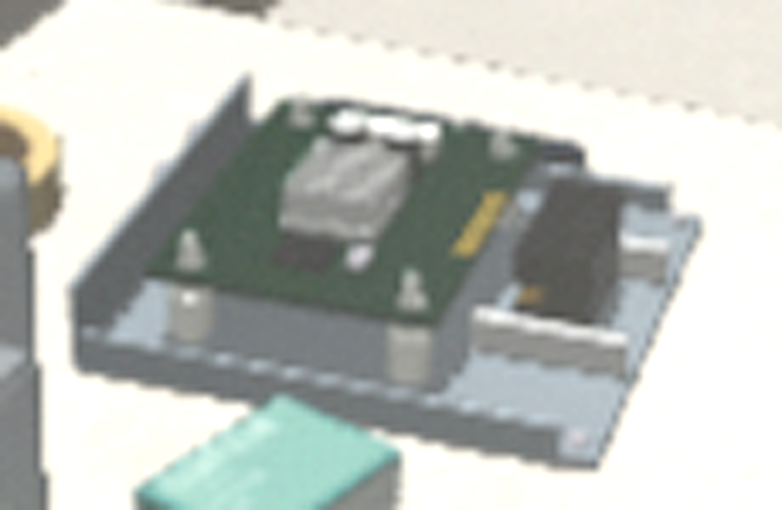

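The top crop shows the four post tips at (243,131), (484,219), (185,293) and (428,384). The board corners are at (228,103), (516,207), (147,318) and (443,420). The near floor corners are at (68,430) and (424,566). The side crop shows the near-left post tip at (410,273), the far-left at (189,232) and the near-right at (503,130). Next I'll fit the chassis pose.

Create fit.py:
```python
import numpy as np
from scipy.optimize import least_squares
from cell import bot, camrig, readout, ticket
C={n:camrig.calibration(n) for n in("top","side")}
def proj(n,X):
    c=C[n];p=c["R"]@X+c["t"];return np.array([c["fx"]*p[0]/p[2]+c["cx"],c["fy"]*p[1]/p[2]+c["cy"]])
def px(n,u): 
    s,o=(5.4,(320,175)) if n=="top" else (6.8,(290,150))
    return (np.array(u)+.5)/s-.5+o
O=[("top",(.046,.066,.050),(243,131)),("top",(.046,-.066,.050),(484,219)),("top",(-.046,.066,.050),(185,293)),("top",(-.046,-.066,.050),(428,384)),
("top",(.06,.08,.04),(228,103)),("top",(.06,-.08,.04),(516,207)),("top",(-.06,.08,.04),(147,318)),("top",(-.06,-.08,.04),(443,420)),
("top",(-.13,.1,0),(68,430)),("top",(-.13,-.1,0),(424,566)),
("side",(-.046,.066,.052),(410,273)),("side",(.046,.066,.052),(189,232)),("side",(-.046,-.066,.052),(503,130)),
("side",(-.06,.08,.04),(435,318)),("side",(.06,.08,.04),(148,272)),("side",(-.13,.1,0),(597,467))]
def T(p,X):
    c,s=np.cos(p[3]),np.sin(p[3]);return np.array([p[0]+c*X[0]-s*X[1],p[1]+s*X[0]+c*X[1],p[2]+X[2]])
f=lambda p:np.concatenate([proj(n,T(p,X))-px(n,u) for n,X,u in O])
r=least_squares(f,[.6,-.15,0,-.3],loss="soft_l1")
print(r.x);print(f(r.x).reshape(-1,2).round(1).tolist())
```

```bash
python3 fit.py
```

Create go.py:
```python
import sys,numpy as np
from scipy.spatial.transform import Rotation as R
from cell import bot, camrig, readout, ticket
P=np.array([.5567,-.2045,0]);Y=-.4015
s=readout.observe();Rt=R.from_rotvec(s["ee_rot"]);C=R.from_euler("z",Y)
print("t",s["time"],"chassis pos",(C.inv().apply(s["ee_pos"]-P)*1e3).round(1),"F",s["force"].round(1),"q",s["qpos"].round(2))
G=C*R.from_matrix([[-1,0,0],[0,1,0],[0,0,-1]])
print("rot",(Rt.inv()*G).as_rotvec().round(4))
for a in sys.argv[1:]:
    v=np.array(eval(a))/1e3
    print(a,"tool d mm",(Rt.inv().apply(P+C.apply(v)-s["ee_pos"])*1e3).round(1))
```

```bash
python3 go.py -46,42,100 -46,42,230
```

```text
t 0.1 chassis pos [-604.3  544.9  230.2] F [-0.6 -0.2  0.3] q [ 1.04  0.21  1.54 -0.    1.39 -0.15]
rot [-0.0021 -0.0003  0.0207]
-46,42,100 tool d mm [-547.8 -514.   131.1]
-46,42,230 tool d mm [-547.8 -514.3    1.1]
```

Careful with the scale: turns go in shares of 2 rad. That gives: 0.0207 rad is 0.0104.

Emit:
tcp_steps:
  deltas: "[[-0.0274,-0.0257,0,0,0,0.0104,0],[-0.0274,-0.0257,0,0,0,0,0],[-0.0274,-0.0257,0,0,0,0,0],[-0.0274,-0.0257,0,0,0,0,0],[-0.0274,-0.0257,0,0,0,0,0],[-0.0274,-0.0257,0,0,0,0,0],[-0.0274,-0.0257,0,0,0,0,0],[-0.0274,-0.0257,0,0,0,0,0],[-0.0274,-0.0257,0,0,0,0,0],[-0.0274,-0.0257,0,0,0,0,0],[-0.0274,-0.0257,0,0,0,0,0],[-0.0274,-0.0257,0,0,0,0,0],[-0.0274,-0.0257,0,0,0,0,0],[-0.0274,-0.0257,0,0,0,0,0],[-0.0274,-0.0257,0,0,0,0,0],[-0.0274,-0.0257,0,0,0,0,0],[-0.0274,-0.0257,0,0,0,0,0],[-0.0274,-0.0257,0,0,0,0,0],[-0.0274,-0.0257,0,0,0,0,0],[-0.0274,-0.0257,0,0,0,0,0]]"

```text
refused: deltas: the value is not of type 'string' (schema: type "string"). Nothing was moved.
```

Wrong form. The message asks for rows one to a line, with the numbers parted by commas, so I'll send the same numbers that way.

Emit:
tcp_steps:
  deltas: "-0.0274,-0.0257,0,0,0,0.0104,0\n-0.0274,-0.0257,0,0,0,0,0\n-0.0274,-0.0257,0,0,0,0,0\n-0.0274,-0.0257,0,0,0,0,0\n-0.0274,-0.0257,0,0,0,0,0\n-0.0274,-0.0257,0,0,0,0,0\n-0.0274,-0.0257,0,0,0,0,0\n-0.0274,-0.0257,0,0,0,0,0\n-0.0274,-0.0257,0,0,0,0,0\n-0.0274,-0.0257,0,0,0,0,0\n-0.0274,-0.0257,0,0,0,0,0\n-0.0274,-0.0257,0,0,0,0,0\n-0.0274,-0.0257,0,0,0,0,0\n-0.0274,-0.0257,0,0,0,0,0\n-0.0274,-0.0257,0,0,0,0,0\n-0.0274,-0.0257,0,0,0,0,0\n-0.0274,-0.0257,0,0,0,0,0\n-0.0274,-0.0257,0,0,0,0,0\n-0.0274,-0.0257,0,0,0,0,0\n-0.0274,-0.0257,0,0,0,0,0"

```text
time: 1.77
ee_pos: [0.518, -0.1549, 0.2307]
ee_rot: [-0.627, -3.077, -0.001]
force: [0.8, 0.9, 0.4]
finger_gap: 0.0002
gripper_force: 0.0
```

```bash
python3 go.py -46,42,70
```

```text
t 1.7667 chassis pos [-55.   30.5 230.7] F [0.8 0.9 0.4] q [-0.45  0.14  1.63  0.    1.38 -1.62]
rot [ 0.0002 -0.001  -0.0005]
-46,42,70 tool d mm [ -9.2  11.4 160.7]
```

Emit:
tcp_steps:
  deltas: "0,0,0.03,0,0,0,0\n0,0,0.03,0,0,0,0\n0,0,0.03,0,0,0,0\n0,0,0.03,0,0,0,0\n0,0,0.03,0,0,0,0\n0,0,0,0,0,0,0\n0,0,0,0,0,0,0\n0,0,0,0,0,0,0"

```text
time: 2.43
ee_pos: [0.5189, -0.1536, 0.0826]
ee_rot: [0.626, 3.077, -0.001]
force: [0.4, -0.1, 0.1]
finger_gap: -0.0002
gripper_force: 0.0
```

```bash
python3 go.py -46,42,42
```

Run:
```python
from cell import bot, camrig, readout, ticket
import cv2
o=[]
a=camrig.read_camera("top")[175:285,320:440]; o.append(cv2.resize(a,(400,366),interpolation=cv2.INTER_CUBIC))
a=camrig.read_camera("side")[140:225,290:405]; o.append(cv2.resize(a,(400,366)[:2],interpolation=cv2.INTER_CUBIC))
cv2.imwrite("pics/c1.png",cv2.convertScaleAbs(cv2.hconcat(o),alpha=1.5,beta=10))
```

```text
t 2.4333 chassis pos [-54.7  32.1  82.6] F [ 0.4 -0.1  0.1] q [-0.45  0.31  1.75 -0.    1.08 -1.62]
rot [-0.0001  0.0018  0.0001]
-46,42,42 tool d mm [-8.6  9.9 40.6]
```

View pics/c1.png

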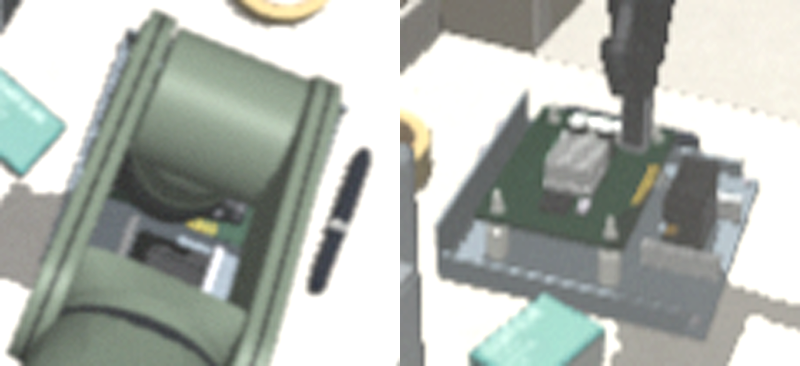

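The side view shows the fingertip at (635,150) in the composite, which matches the projected TCP to within a pixel, so the calibration agrees. Now I'll press near left.

Emit:
tcp_steps:
  deltas: "-0.0086,0.0099,0.01,0,0,0,0\n0,0,0.01,0,0,0,0\n0,0,0.014,0,0,0,0\n0,0,0.004,0,0,0,0\n0,0,0.003,0,0,0,0\n0,0,0.003,0,0,0,0\n0,0,0.003,0,0,0,0\n0,0,0.002,0,0,0,0\n0,0,0.002,0,0,0,0\n0,0,0,0,0,0,0"

```text
time: 3.37
ee_pos: [0.5313, -0.1482, 0.0324]
ee_rot: [0.626, 3.075, -0.001]
force: [-1.7, 0.6, 9.0]
finger_gap: 0.0003
gripper_force: 4.6
```

```bash
python3 go.py -46,42,28
```

```text
t 3.3667 chassis pos [-45.4  41.9  32.4] F [-1.7  0.6  9. ] q [-0.43  0.4   1.75 -0.    0.99 -1.6 ]
rot [-0.0001  0.0033  0.    ]
-46,42,28 tool d mm [0.6 0.1 4.4]
```

Emit:
tcp_steps:
  deltas: "0,0,0.002,0,0,0,0\n0,0,0.001,0,0,0,0\n0,0,0.001,0,0,0,0\n0,0,0,0,0,0,0"

```text
time: 3.7
ee_pos: [0.5317, -0.1483, 0.0318]
ee_rot: [0.625, 3.076, -0.002]
force: [-10.7, 4.7, 30.0]
finger_gap: 0.0001
gripper_force: 15.4
```

```bash
python3 go.py
```

```text
t 3.7 chassis pos [-45.   42.   31.8] F [-10.7   4.7  30. ] q [-0.43  0.4   1.75 -0.    0.99 -1.6 ]
rot [-0.0005  0.0031  0.0005]
```

Emit:
tcp_steps:
  deltas: "0,0,0.001,0,0,0,0\n0,0,0.001,0,0,0,0\n0,0,0,0,0,0,0\n0,0,0,0,0,0,0"

```text
time: 4.03
ee_pos: [0.5318, -0.1485, 0.0304]
ee_rot: [0.625, 3.075, -0.002]
force: [-11.1, 3.9, 33.1]
finger_gap: -0.0003
gripper_force: 16.9
```

```bash
python3 go.py
```

```text
t 4.0333 chassis pos [-44.8  41.8  30.4] F [-11.1   3.9  33.1] q [-0.43  0.41  1.75 -0.    0.98 -1.6 ]
rot [-0.0007  0.0036  0.0005]
```

Emit:
tcp_steps:
  deltas: "0.001,0,0.002,0,0,0,0\n0,0,0.001,0,0,0,0\n0,0,0,0,0,0,0"

```text
time: 4.28
ee_pos: [0.5319, -0.1485, 0.0301]
ee_rot: [0.624, 3.074, -0.003]
force: [-15.7, 5.3, 47.7]
finger_gap: 0.0002
gripper_force: 24.5
```

```bash
python3 go.py
```

```text
t 4.2833 chassis pos [-44.7  41.8  30.1] F [-15.7   5.3  47.7] q [-0.43  0.41  1.75 -0.    0.98 -1.6 ]
rot [-0.0009  0.0051  0.0008]
```

Emit:
tcp_steps:
  deltas: "0,0,-0.02,0,0,0,0\n0,0,-0.02,0,0,0,0\n0,0,0,0,0,0,0"

```text
time: 4.53
ee_pos: [0.5324, -0.1487, 0.066]
ee_rot: [0.624, 3.069, -0.004]
force: [1.2, -1.5, 0.1]
finger_gap: -0.0001
gripper_force: 0.0
```

```bash
python3 go.py -46,-42,60
```

```text
t 4.5333 chassis pos [-44.2  41.9  66. ] F [ 1.2 -1.5  0.1] q [-0.43  0.35  1.74 -0.    1.04 -1.6 ]
rot [-0.0003  0.0096  0.0001]
-46,-42,60 tool d mm [  1.8 -83.9   6.1]
```

Converted, 0.009 rad is 0.0045.

Emit:
tcp_steps:
  deltas: "0.0018,-0.028,0,0,0.0045,0,0\n0,-0.028,0,0,0,0,0\n0,-0.028,0,0,0,0,0\n0,0,0.01,0,0,0,0\n0,0,0.01,0,0,0,0\n0,0,0.005,0,0,0,0\n0,0,0.004,0,0,0,0\n0,0,0.003,0,0,0,0\n0,0,0.003,0,0,0,0\n0,0,0.003,0,0,0,0\n0,0,0.002,0,0,0,0\n0,0,0,0,0,0,0"

```text
time: 5.53
ee_pos: [0.4934, -0.2223, 0.0294]
ee_rot: [-0.618, -3.065, -0.003]
force: [-23.6, 12.5, 61.1]
finger_gap: 0.0
gripper_force: 31.3
```

```bash
python3 go.py -46,-42,30
```

```text
t 5.5333 chassis pos [-51.4 -41.1  29.4] F [-23.6  12.5  61.1] q [-0.58  0.4   1.76 -0.    0.99 -1.75]
rot [-0.0009 -0.0152  0.0033]
-46,-42,30 tool d mm [-5.3 -0.9 -0.7]
```

Emit:
tcp_steps:
  deltas: "0,0,0.002,0,0,0,0\n0,0,0.001,0,0,0,0\n0,0,0.001,0,0,0,0\n0,0,0,0,0,0,0"

```text
time: 5.87
ee_pos: [0.4934, -0.2223, 0.0291]
ee_rot: [-0.617, -3.064, -0.003]
force: [-32.4, 16.3, 83.7]
finger_gap: -0.0006
gripper_force: 43.3
```

```bash
python3 go.py -46,-42,30
```

```text
t 5.8667 chassis pos [-51.3 -41.1  29.1] F [-32.4  16.3  83.7] q [-0.58  0.4   1.76 -0.    0.99 -1.75]
rot [-0.0012 -0.0158  0.0039]
-46,-42,30 tool d mm [-5.2 -0.9 -1. ]
```

Emit:
tcp_steps:
  deltas: "0,0,-0.03,0,0,0,0\n0,0,-0.03,0,0,0,0\n0,0,-0.025,0,0,0,0\n-0.032,0,0,0,0,0,0\n-0.032,0,0,0,0,0,0\n-0.032,0,0,0,0,0,0\n0,0,0,0,0,0,0\n0,0,0,0,0,0,0"

```text
time: 6.53
ee_pos: [0.5842, -0.2604, 0.1003]
ee_rot: [-0.622, -3.07, -0.003]
force: [0.4, 0.3, -1.1]
finger_gap: -0.0
gripper_force: 0.0
```

```bash
python3 go.py 46,-42,60
```

```text
t 6.5333 chassis pos [ 47.1 -40.7 100.3] F [ 0.4  0.3 -1.1] q [-0.55  0.47  1.48 -0.    1.2  -1.72]
rot [ 0.0002 -0.01    0.0019]
46,-42,60 tool d mm [ 0.7 -1.3 40.3]
```

Converted, -0.01 rad is -0.005.

Emit:
tcp_steps:
  deltas: "0.0007,-0.0013,0.02,0,-0.005,0,0\n0,0,0.02,0,0,0,0\n0,0,0.012,0,0,0,0\n0,0,0.005,0,0,0,0\n0,0,0.004,0,0,0,0\n0,0,0.003,0,0,0,0\n0,0,0.003,0,0,0,0\n0,0,0.003,0,0,0,0\n0,0,0.001,0,0,0,0\n0,0,0,0,0,0,0"

```text
time: 7.37
ee_pos: [0.5826, -0.2625, 0.0314]
ee_rot: [0.626, 3.075, -0.001]
force: [0.3, -0.1, 1.2]
finger_gap: 0.0001
gripper_force: 0.4
```

```bash
python3 go.py 46,-42,30
```

```text
t 7.3667 chassis pos [ 46.5 -43.3  31.4] F [ 0.3 -0.1  1.2] q [-0.56  0.55  1.52  0.    1.07 -1.73]
rot [-0.0002  0.0033  0.    ]
46,-42,30 tool d mm [0.5 1.3 1.4]
```

Emit:
tcp_steps:
  deltas: "0,0.001,0.002,0,0,0,0\n0,0,0.002,0,0,0,0\n0,0,0.002,0,0,0,0\n0,0,0,0,0,0,0"

```text
time: 7.7
ee_pos: [0.5831, -0.2623, 0.0299]
ee_rot: [0.625, 3.077, -0.003]
force: [-9.7, 3.9, 25.2]
finger_gap: 0.0
gripper_force: 12.6
```

```bash
python3 go.py
```

```text
t 7.7 chassis pos [ 46.9 -42.9  29.9] F [-9.7  3.9 25.2] q [-0.56  0.56  1.52 -0.    1.07 -1.73]
rot [-0.0014  0.0023  0.0004]
```

Emit:
tcp_steps:
  deltas: "0,0,-0.03,0,0,0,0\n0,0,-0.03,0,0,0,0\n0,0,-0.02,0,0,0,0\n0,0,0,0,0,0,0"

```text
time: 8.03
ee_pos: [0.5859, -0.2636, 0.1107]
ee_rot: [0.624, 3.067, -0.007]
force: [0.7, -0.7, 0.4]
finger_gap: -0.0
gripper_force: 0.0
```

```bash
python3 go.py 46,42,60
```

```text
t 8.0333 chassis pos [ 50.  -43.  110.7] F [ 0.7 -0.7  0.4] q [-0.56  0.45  1.48  0.    1.2  -1.73]
rot [-0.0019  0.0125 -0.    ]
46,42,60 tool d mm [ 4.6 85.1 50.5]
```

Emit:
tcp_steps:
  deltas: "0.0015,0.028,0,0,0,0,0\n0.0015,0.028,0,0,0,0,0\n0,0.028,0.02,0,0,0,0\n0,0,0.02,0,0,0,0\n0,0,0.02,0,0,0,0\n0,0,0,0,0,0,0\n0,0,0,0,0,0,0"

```text
time: 8.62
ee_pos: [0.6104, -0.1818, 0.042]
ee_rot: [-0.625, -3.075, -0.001]
force: [0.5, 0.5, -0.6]
finger_gap: -0.0004
gripper_force: 0.0
```

```bash
python3 go.py 46,42,30
```

```text
t 8.6167 chassis pos [40.6 41.8 42. ] F [ 0.5  0.5 -0.6] q [-0.43  0.54  1.51 -0.    1.09 -1.59]
rot [ 0.     -0.004   0.0002]
46,42,30 tool d mm [-5.5  0.2 12. ]
```

Emit:
tcp_steps:
  deltas: "-0.0055,0,0,0,0,0,0\n0,0,0.003,0,0,0,0\n0,0,0.003,0,0,0,0\n0,0,0.003,0,0,0,0\n0,0,0.003,0,0,0,0\n0,0,0.002,0,0,0,0\n0,0,0.002,0,0,0,0\n0,0,0,0,0,0,0"

```text
time: 9.28
ee_pos: [0.6172, -0.185, 0.0301]
ee_rot: [0.626, 3.078, -0.001]
force: [-5.3, 0.1, 9.0]
finger_gap: 0.0002
gripper_force: 4.5
```

```bash
python3 go.py 46,42,30
```

```text
t 9.2833 chassis pos [48.  41.6 30.1] F [-5.3  0.1  9. ] q [-0.43  0.57  1.5  -0.    1.07 -1.59]
rot [-0.0003  0.0003  0.0002]
46,42,30 tool d mm [2.  0.4 0.1]
```

Emit:
tcp_steps:
  deltas: "0.001,0,0.002,0,0,0,0\n0,0,0.002,0,0,0,0\n0,0,0.001,0,0,0,0\n0,0,0,0,0,0,0"

```text
time: 9.62
ee_pos: [0.6172, -0.185, 0.0298]
ee_rot: [0.625, 3.077, -0.002]
force: [-10.9, 4.1, 28.8]
finger_gap: 0.0001
gripper_force: 14.5
```

```bash
python3 go.py
```

```text
t 9.6167 chassis pos [48.1 41.6 29.8] F [-10.9   4.1  28.8] q [-0.43  0.57  1.5  -0.    1.07 -1.59]
rot [-0.0007  0.0018  0.0006]
```

Emit:
tcp_steps:
  deltas: "0,0,-0.03,0,0,0,0\n0,0,-0.03,0,0,0,0\n0,0,-0.02,0,0,0,0\n0.036,-0.008,0,0,0,0,0\n0.036,-0.008,0,0,0,0,0\n0.036,-0.008,0,0,0,0,0\n0.036,-0.008,0,0,0,0,0\n0.036,-0.008,0,0,0,0,0\n0.018,0,0,0,0,0,0\n0,0,0,0,0,0,0\n0,0,0,0,0,0,0"

```text
time: 10.53
ee_pos: [0.4179, -0.1437, 0.1034]
ee_rot: [0.627, 3.077, -0.001]
force: [0.4, -0.3, 0.1]
finger_gap: 0.0002
gripper_force: 0.0
```

```bash
python3 go.py -152,0,22
```

Run:
```python
from cell import bot, camrig, readout, ticket
import cv2
a=camrig.read_camera("side")[140:225,290:405]
cv2.imwrite("pics/c2.png",cv2.convertScaleAbs(cv2.resize(a,None,fx=6.8,fy=6.8,interpolation=cv2.INTER_CUBIC),alpha=1.5,beta=10))
```

```text
t 10.5333 chassis pos [-151.5    1.7  103.4] F [ 0.4 -0.3  0.1] q [-0.53  0.08  1.98  0.    1.08 -1.7 ]
rot [-0.      0.0018 -0.0005]
-152,0,22 tool d mm [ 0.6 -1.7 81.4]
```

View pics/c2.png

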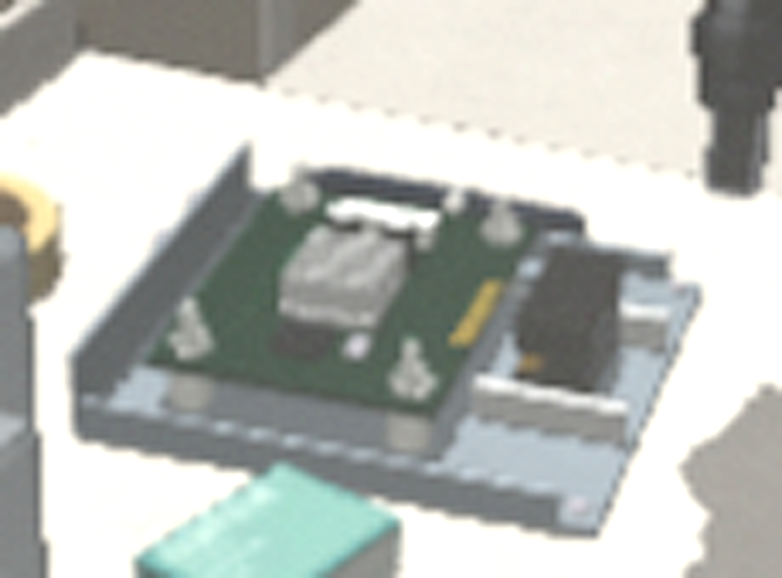

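All four posts now show their barbs above the board: near left (411,370), far left (189,330), near right (503,222) and far right (299,190). So all four corners are home. Next I'll lower the fingers behind the connector and push.

Emit:
tcp_steps:
  deltas: "0,-0.0017,0.03,0,0,0,0\n0,0,0.03,0,0,0,0\n0,0,0.02,0,0,0,0\n0,0,0,0,0,0,0\n-0.01,0,0,0,0,0,0\n-0.01,0,0,0,0,0,0\n-0.008,0,0,0,0,0,0\n-0.005,0,0,0,0,0,0\n-0.005,0,0,0,0,0,0\n-0.005,0,0,0,0,0,0\n-0.005,0,0,0,0,0,0\n0,0,0,0,0,0,0"

```text
time: 11.58
ee_pos: [0.4631, -0.1648, 0.0235]
ee_rot: [0.626, 3.076, -0.001]
force: [-1.0, -0.3, -0.5]
finger_gap: 0.0001
gripper_force: 0.2
```

```bash
python3 go.py -92,0,22
```

```text
t 11.5833 chassis pos [-101.7   -0.    23.5] F [-1.  -0.3 -0.5] q [-0.52  0.31  1.9   0.    0.92 -1.69]
rot [-0.      0.0026 -0.0002]
-92,0,22 tool d mm [-9.7  0.   1.6]
```

Emit:
tcp_steps:
  deltas: "-0.003,0,0,0,0,0,0\n-0.003,0,0,0,0,0,0\n-0.003,0,0,0,0,0,0\n-0.002,0,0,0,0,0,0\n0,0,0,0,0,0,0\n0,0,0,0,0,0,0"

```text
time: 12.08
ee_pos: [0.4723, -0.1686, 0.0232]
ee_rot: [0.626, 3.077, -0.0]
force: [-2.5, 0.4, 0.9]
finger_gap: -0.0001
gripper_force: 1.2
```

```bash
python3 go.py -92,0,22
```

```text
t 12.0833 chassis pos [-91.7   0.   23.2] F [-2.5  0.4  0.9] q [-0.52  0.33  1.88  0.    0.93 -1.69]
rot [-0.      0.0013  0.    ]
-92,0,22 tool d mm [ 0.3 -0.   1.2]
```

Emit:
tcp_steps:
  deltas: "-0.003,0,0,0,0,0,0\n-0.002,0,0,0,0,0,0\n-0.002,0,0,0,0,0,0\n0,0,0,0,0,0,0\n0,0,0,0,0,0,0"

```text
time: 12.5
ee_pos: [0.4723, -0.1684, 0.022]
ee_rot: [-0.622, -3.065, -0.005]
force: [-16.2, 4.9, 13.1]
finger_gap: 0.0004
gripper_force: 8.8
```

```bash
python3 go.py
```

```text
t 12.5 chassis pos [-91.8   0.3  22. ] F [-16.2   4.9  13.1] q [-0.51  0.34  1.87 -0.    0.95 -1.68]
rot [ 0.0002 -0.0143  0.0009]
```

Emit:
tcp_steps:
  deltas: "-0.003,0,0,0,0,0,0\n-0.001,0,0,0,0,0,0\n0,0,0,0,0,0,0"

```text
time: 12.75
ee_pos: [0.4723, -0.1683, 0.0215]
ee_rot: [-0.62, -3.056, -0.008]
force: [-26.3, 8.6, 20.8]
finger_gap: 0.0
gripper_force: 13.7
```

```bash
python3 go.py
```

```text
t 12.75 chassis pos [-91.9   0.4  21.5] F [-26.3   8.6  20.8] q [-0.51  0.35  1.86 -0.    0.96 -1.68]
rot [ 0.0003 -0.0237  0.0015]
```

Emit:
tcp_steps:
  deltas: "0.02,0,0,0,0,0,0\n0.03,0,0,0,0,0,0\n0.02,0,0,0,0,0,0\n0,0,-0.03,0,0,0,0\n0,0,-0.03,0,0,0,0\n0,0,-0.03,0,0,0,0\n0,0,0,0,0,0,0\n0,0,0,0,0,0,0\n0,0,0,0,0,0,0\n0,0,0,0,0,0,0"

```text
time: 13.58
ee_pos: [0.4172, -0.1451, 0.1122]
ee_rot: [-0.626, -3.078, -0.001]
force: [0.8, 0.4, -0.5]
finger_gap: 0.0
gripper_force: 0.0
```

```bash
python3 - <<'E'
from cell import bot, camrig, readout, ticket
import cv2
o=[]
a=camrig.read_camera("top")[175:285,320:440]; o.append(cv2.resize(a,(400,366),interpolation=cv2.INTER_CUBIC))
a=camrig.read_camera("side")[140:225,290:405]; o.append(cv2.resize(a,(400,296),interpolation=cv2.INTER_CUBIC)); o[1]=cv2.copyMakeBorder(o[1],0,70,0,0,0)
cv2.imwrite("pics/c3.png",cv2.convertScaleAbs(cv2.hconcat(o),alpha=1.5,beta=10))
E
```

```text
(no output)
```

View pics/c3.png

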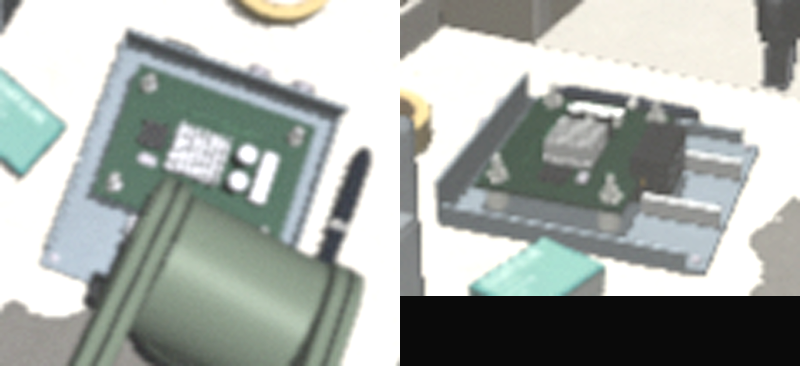

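The connector at (658,158) covers the gold edge contacts, so it is on the board. The barbs still stand above the board at all four posts, the robot touches nothing and the bystanders are where they were. I'm handing the job in.

```bash
python3 -c "
from cell import bot, camrig, readout, ticket
print(ticket.close_job())"
```

```text
the job is handed in; nothing more can be done
None
```

The job is handed in at about 14 s of the 46 s allowed: the camera shows all four board corners home under their barbs, the connector was pushed until it stopped on the board's near edge, and no bystander was moved; the hand-in call gave no verdict.

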